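Unhook the test-tube rack and stand it in the drip tray

ROBOT

A 6-joint arm with a two-finger parallel gripper is mounted at the origin on the work surface. World frame = base frame: x ahead of the robot, y to its left, z up, the work surface at z = 0. Lengths are in m, angles in rad, forces in N, time in s.
With the tool pointing down it reaches from about 0.3 to 0.75 m from the base axis. Payload 8.5 kg.
Tool frame: the origin (TCP) lies on the mounting face of the last link; the fingertips stand 166 mm ahead of it and the grasp point (between the pads) lies 147 mm ahead of it; z points along the fingers, y is the direction in which the jaws open and shut (so a half turn about z gives the same grasp; the last joint's range is limited). The gripper opens to 88 mm and grips with 3 to 60 N. Pads are 18 mm wide; open, the fingers measure 123 mm over their backs; the gripper's body (75 mm by 187 mm) begins 45 mm behind the grasp point.
Start: joints at [-1.337, 0.381, 1.297, -0, 1.464, -0.215], TCP at [0.239, -0.496, 0.405] pointing down, gripper open.
Joint ranges: [-3.11, 3.11], [-0.89, 2.33], [0.22, 2.48], [-1.42, 4.56], [0.17, 2.85], [-2.88, 2.88]. Speed limits (rad/s): [2.39, 2.39, 3.14, 3.14, 3.14, 3.14].

INTERFACE

Orientations are given as a unit quaternion [w, x, y, z].
In Python, from cell import status, viewer, r gives the robot as it stands. The module is installed in compiled form; this text tells all that it offers.
- The arm moves only by the tool arm_command, never from a script. Its argument "deltas" is a list that holds one entry, the list of rows, each a list of 6 numbers: the shift along the world's x, y, z in m, then the turn, a rotation vector about the world's x, y, z in rad. In form: [[[dx, dy, dz, rx, ry, rz], ...]]. A call has 1 to 12 rows; each row shifts and turns the commanded pose from where the row before left it; what a row does not reach is not made up. A row lasts 1/12 s, in which the tool goes at most 41.7 mm and 7.16 degrees, less where a joint would pass 70% of its speed; a pose out of reach is approached as far as the arm can. A call is refused whole if a number of a shift passes 0.0417 or a number of a turn 0.125, either way. A call with a gripper value outside its range is refused whole. "gripper" is the closure, from 0 (fully open) to 1 (shut), set as the call begins (left out, the last holds). The fingers move at their own pace and stop on an object; "force" is the grip in N (left out, the last holds). Time passes only in rows, so rows that do not move let the fingers close. It gives the time, the measured TCP pose, the force and the opening at its end, in the units of the state.
- status.get_obs(): the state, without advancing time (a new reading comes with each control period).
- viewer.capture(name): name is "scene" or "top"; returns the picture (480x640x3 uint8, red, green, blue); there is no depth.
- viewer.get_calibration(name): a dict with "vfov" (degrees; the focal length in pixels is half the picture's height over the tangent of half this angle, whatever the lens; pixels are square), "cx", "cy" (the principal point, pixels), "view" (4x4, takes a point from world to camera coordinates). Camera axes: x right, y down, z forward; pixel columns grow to the right and rows downward; lengths in m; the calibration is good to about 2 mm. A picture is of the moment at which its call begins. get_calibration takes no time and is no camera call.
- r.finish_job(): hands the job in, once; it reports no verdict.
The state is a dict: "time_s": time; "joint_positions": joint angles; "joint_velocities": joint speeds; "tau": joint torques, N m; "position": TCP position; "ee_rot": TCP orientation; "ft_force": force on the tool from outside, world axes, zero at the start; "torque": the same for the moment, N m; "opening": finger opening in m.
Only numpy, scipy, OpenCV 4.12 (cv2) and the standard library are available. Lean on these libraries where they do the work, as an engineer would, in place of code of your own. Each camera call takes 0.05 s, during which the arm holds its last target. There are 200 camera calls.

TASK

The white test-tube rack hangs by two keyhole slots on the studs of the plywood display board: raise it so that the stud heads stand in the wide ends of the slots, then draw it off forwards without forcing it. Lower it by its handle, do not drop it, so that it stands upright and flat on the floor of the grey drip tray, and let go; leave the beaker, cup, bottle and cards alone.

Things in the scene. Friction and masses are not known exactly. Their poses are not given: they have to be found in the camera images.
- board: Plywood board fixed on the table: upright panel 260 mm wide (y), 18 mm thick, top edge 185 mm above the table, on a foot plate 10 mm thick reaching 20 mm in front of its front face and 130 mm behind. Origin at table level under the middle of the front face; z up; x points out of the front face, the way the rack comes off (roughly away from the robot).
- board_studs (a point): Point on the board's front face midway between its two fixed steel studs, 157 mm above the table; axes as the board's. The studs stand out along x at y = -50 and +50 mm from it: shank 6 mm in diameter and 5.5 mm long, then a flat head 14 mm in diameter and 4 mm thick (stud ends 9.5 mm from the face).
- rack: Loose white plastic test-tube rack, 0.25 to 0.42 kg, 68 mm deep (x), 150 mm wide (y), 181 mm high with handle. Origin at the middle of its flat underside; z up; back plate 4 mm thick, 120 mm high, rear face at x = -34 mm; open front at +34 mm; shelf with square holes 56 to 60 mm up. At the start it hangs with its back on the board (1.5 mm play), its x along the board's x, underside 55 mm above the table.
- rack_keyholes (a point): Middle of the back plate's rear face, midway between the two keyholes' wide holes (20 mm across, at y = -50 and +50 mm), 84 mm above the underside. From each a slot 9 mm wide runs up to 21 mm above this point; the shanks start at its top end. Raised 18 mm (15 to 21 works) the stud heads line up with the wide holes; 25 mm hits their lower edge. Drawn forward over 10 mm then, it is free.
- rack_handle (a point): Middle of the rack's handle bar, above the rack's origin, 175 mm above its underside; axes as the rack's. Bar 12 mm thick (x), 12 mm high, 150 mm along y, on end posts 12 by 5 mm at y = -72.5 and +72.5 mm. Nothing else near: back plate's top is 49 mm, the board's top edge at the start 39 mm below the bar's underside. It hangs 34 mm in front of the board's face.
- tray_floor (a point): Middle of the floor (upper surface, 4 mm above the table) of the grey plastic drip tray, open, fixed to the table, outside 120 mm (x) by 210 mm (y) by 18 mm high, inside 112 by 202 mm. Axes: x across, y along its length, z up. The rack fits with its width along the tray's length, either way round.
- beaker: Bystander: glass beaker, 72 mm across, 110 mm high; origin at the middle of its underside.
- cup: Bystander: small white cup, 56 mm across, 60 mm high; origin at the middle of its underside.
- washbottle: Bystander: white bottle, 66 mm across, 170 mm high; origin at the middle of its underside.
- cards: Bystander: stack of white cards 110 by 150 by 30 mm; origin at the middle of its underside.

How it is judged:
On the way, in this order (a step that is already met when the one before it is completed fails the run):
1. the rack is raised so that the stud heads stand in the wide ends of its slots, its back plate still on the studs (z of rack in the frame of board between 0.067 and 0.082 m and x of rack in the frame of board between 0.028 and 0.045 m and y of rack in the frame of board between -0.008 and 0.008 m), for 0.02 s.
2. the rack is drawn off forwards, clear of the stud heads and in front of the board, and held upright (x of rack in the frame of board above 0.048 m and z of rack in the frame of board above 0.05 m and angle between rack's own z axis and vertical below 0.4 rad), for 0.02 s.
3. the rack is lowered to within 10 mm of the tray's floor, over the floor and still held in the fingers (x of rack in the frame of tray_floor between -0.035 and 0.035 m and y of rack in the frame of tray_floor between -0.045 and 0.045 m and z of rack in the frame of tray_floor between -0.004 and 0.01 m and contact force between the fingers and rack above 0.5 N), for 0.02 s.
At the end, for the whole second after the job is handed in: The rack stands in the tray, released and at rest: its underside within 3 mm of the tray's floor, upright within 0.05 rad, its middle within 35 mm across and 45 mm along of the tray's middle (all that the tray's walls allow) (x of rack in the frame of tray_floor between -0.035 and 0.035 m and y of rack in the frame of tray_floor between -0.045 and 0.045 m and z of rack in the frame of tray_floor between -0.003 and 0.003 m and angle between rack's own z axis and vertical below 0.05 rad and linear speed of rack below 0.02 m/s and angular speed of rack below 0.1 rad/s); the robot touches nothing.
It fails at once if the beaker is pushed more than 30 mm away or tipped over (distance of beaker from where it was at the start of the episode above 0.03 m or angle between beaker's own z axis and vertical above 0.4 rad).
It fails at once if the small cup is pushed more than 30 mm away or tipped over (distance of cup from where it was at the start of the episode above 0.03 m or angle between cup's own z axis and vertical above 0.4 rad).
It fails at once if the bottle is pushed more than 30 mm away or tipped over (distance of washbottle from where it was at the start of the episode above 0.03 m or angle between washbottle's own z axis and vertical above 0.4 rad).
It fails at once if the stack of cards is pushed more than 30 mm away or tipped over (distance of cards from where it was at the start of the episode above 0.03 m or angle between cards's own z axis and vertical above 0.4 rad).
It fails at once if the rack is forced against the board or its studs with more than 60 N (contact force between rack and board above 60 N).
It also fails if it takes over 48 s, if anything falls off the work surface, if the arm or the gripper's body presses on something with over 40 N, if the wrist force passes 120 N, or if a joint passes its speed limit or range.

## Working session

There is one attempt and no reset: what is moved stays moved. The work goes in short steps, Python scripts to look and compute and a tool call to move; the robot and the scene stay as the last step left them, time stands still between calls to the robot, and variables do not carry over. Pictures are saved under pics/ and viewed, about 8 in all and at most 12, crops included, and the job is handed in when it is done.

Besides the shell and the picture viewer there is one more tool, called after "Call:" as name(argument=value, ...), one argument or row to a line, values as JSON. arm_command: Moves the arm, as the interface text tells. Its arguments: {"type":"object","properties":{"deltas":{"type":"array"},"gripper":{"type":"number"},"force":{"type":"number"}},"required":["deltas"]}

```bash
mkdir -p pics; cat > h.py <<'E'
import numpy as np, cv2
from cell import status, viewer, r
def cal(n):
    c=viewer.get_calibration(n); f=240/np.tan(np.radians(c["vfov"])/2)
    return f,c["cx"],c["cy"],np.array(c["view"])
def ray(n,u,v):
    f,cx,cy,V=cal(n); R=V[:3,:3]; o=-R.T@V[:3,3]
    return o,R.T@np.array([(u-cx)/f,(v-cy)/f,1])
def onz(n,u,v,z):
    o,d=ray(n,u,v); return o+d*(z-o[2])/d[2]
def proj(n,p):
    f,cx,cy,V=cal(n); q=V[:3,:3]@np.array(p)+V[:3,3]; return np.array([cx+f*q[0]/q[2],cy+f*q[1]/q[2]])
def snap(n,name):
    im=viewer.capture(n); cv2.imwrite(f"pics/{name}.png",im[:,:,::-1]); return im
E
python3 - <<'E'
from h import *
for n in("scene","top"):
    snap(n,n+"0"); print(viewer.get_calibration(n))
print(status.get_obs())
E
```

```text
{'vfov': 51.80743465670392, 'cx': 314.7939990194364, 'cy': 236.96957835866186, 'view': array([[-0.01688262,  0.99982001,  0.00865603,  0.01364173],
       [ 0.71542666,  0.01812737, -0.69845265, -0.33449651],
       [-0.69848384, -0.00559896, -0.71560392,  1.79026328],
       [ 0.        ,  0.        ,  0.        ,  1.        ]])}
{'vfov': 50.64620466977234, 'cx': 316.3433698100582, 'cy': 251.54965040350478, 'view': array([[ 0.00952813, -0.99993425, -0.00638019, -0.00365929],
       [-0.99886827, -0.00922026, -0.04666002,  0.61358182],
       [ 0.04659813,  0.00681755, -0.99889045,  1.60875397],
       [ 0.        ,  0.        ,  0.        ,  1.        ]])}
{'time_s': 0.1, 'joint_positions': array([-1.33732574e+00,  3.81142919e-01,  1.29817242e+00, -4.33789073e-05,
        1.46359792e+00, -2.15285101e-01]), 'joint_velocities': array([ 0.00033525, -0.00150408, -0.00180471, -0.0007831 ,  0.00094066,
       -0.00037777]), 'tau': array([ 4.33667316e-03, -4.38649070e+01, -2.24910736e+01,  7.15046399e-02,
        3.42680316e-02, -7.30862121e-05]), 'position': array([ 0.23860687, -0.49550154,  0.40419592]), 'ee_rot': array([-6.60081940e-04,  9.74931993e-01,  2.22502073e-01, -2.75664257e-05]), 'ft_force': array([ 0.32137201,  0.57575789, -0.16972514]), 'torque': array([-0.00479151, -0.01124034, -0.01698122]), 'opening': 0.08819652639637392}
```

View pics/scene0.png

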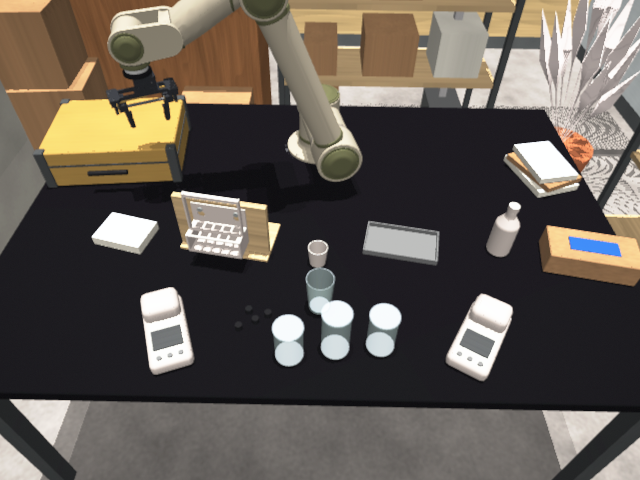

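View pics/top0.png

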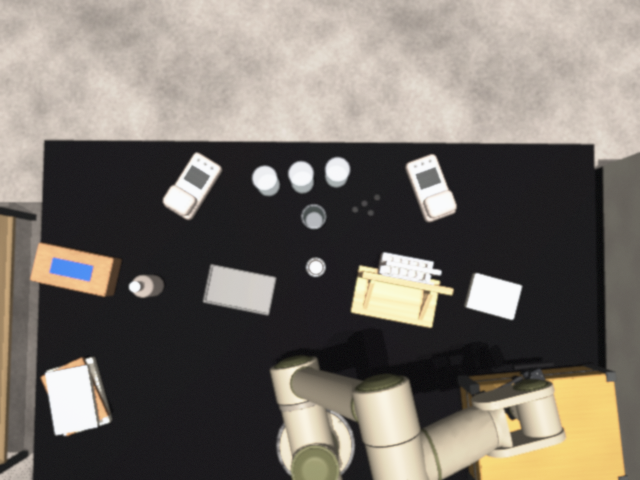

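The scene view shows the board at about (225,225) with the rack in front of it and its handle bar from (183,196) to (242,204). The tray is at (400,242). In the top view the rack is at (405,270) and the tray at (240,288), with the cup and beaker between them. I'll enlarge both.

```bash
python3 - <<'E'
from h import *
a=cv2.imread("pics/scene0.png")[180:270,165:290]; b=cv2.imread("pics/top0.png")[240:335,340:465]
A=cv2.resize(a,None,fx=6,fy=6,interpolation=cv2.INTER_CUBIC); cv2.imwrite("pics/ca.png",A)
cv2.imwrite("pics/cb.png",cv2.resize(b,None,fx=6,fy=6,interpolation=cv2.INTER_CUBIC))
im=cv2.imread("pics/top0.png"); hsv=cv2.cvtColor(im,cv2.COLOR_BGR2HSV)
m=((hsv[...,2]>60)).astype(np.uint8); m2=np.zeros_like(m); m2[250:330,190:290]=m[250:330,190:290]
c=max(cv2.findContours(m2,0,2)[0],key=cv2.contourArea)
print(cv2.minAreaRect(c)); bx=cv2.boxPoints(cv2.minAreaRect(c))
for p in bx: print(p,onz("top",*p,0.018))
E
```

```text
((239.11537170410156, 289.4230651855469), (68.64064025878906, 40.39991760253906), 11.309932708740234)
[201.5     302.49997] [0.44772605 0.36600178 0.018     ]
[209.42307 262.8846 ] [0.57402597 0.34319665 0.018     ]
[276.73074 276.34616] [0.53313983 0.12756409 0.018     ]
[268.80768 315.96152] [0.40724647 0.15108304 0.018     ]
```

View pics/ca.png

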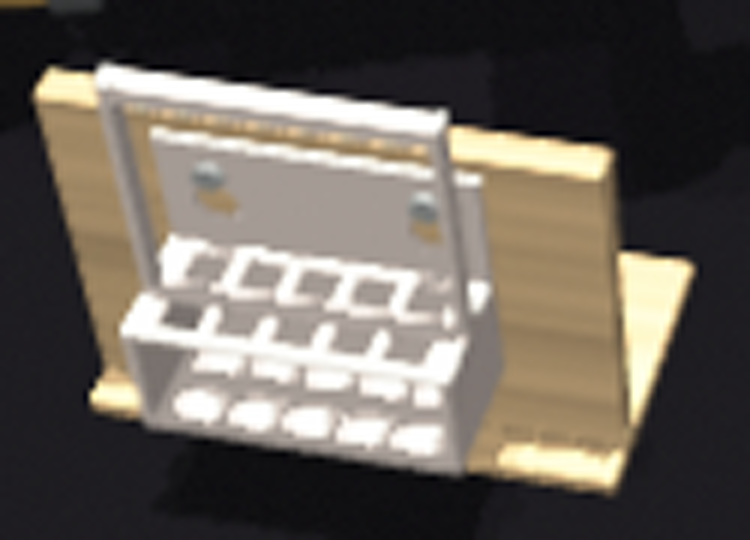

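View pics/cb.png

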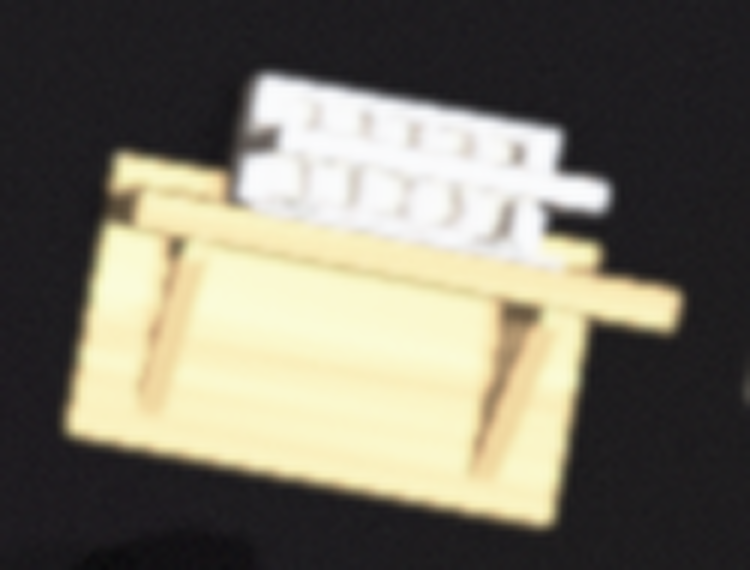

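The scene crop shows the handle bar's top face from (98,74) to (446,121) in crop pixels, with the shanks at the tops of the slots. The top crop shows the board's top front edge from (138,192) to (684,290).

```bash
python3 - <<'E'
from h import *
S=lambda u,v,z:onz("scene",(u+.5)/6-.5+165,(v+.5)/6-.5+180,z)
T=lambda u,v,z:onz("top",(u+.5)/6-.5+340,(v+.5)/6-.5+240,z)
def show(n,a,b):
    d=(a-b)[:2]; print(n,a.round(4),b.round(4),'mid',((a+b)/2).round(4),'len',np.linalg.norm(d).round(4),'yaw',np.arctan2(-d[0],d[1]).round(4))
# a= +y end (world left): in scene +y is right; in top +y is left
show("bar scene",S(446,121,.236),S(98,74,.236))
show("board top front scene",S(610,178,.185),S(36,98,.185))
show("board top rear scene",S(614,148,.185),S(50,68,.185))
show("board top front top",T(138,192,.185),T(684,290,.185))
show("foot rear",T(65,435,.01),T(552,527,.01))
show("foot front",T(118,150,.01),T(602,240,.01))
show("rack front bottom-ish shelf top",T(258,72,.115),T(562,130,.115))
print("bar right end",T(608,195,.236), "foot fr scene",S(615,492,.01),S(92,405,.01))
t=onz("top",239.1,289.4,.018);print("tray",t)
im=cv2.imread("pics/scene0.png");hsv=cv2.cvtColor(im,cv2.COLOR_BGR2HSV)
m=np.zeros(im.shape[:2],np.uint8);m[215:270,355:445]=(hsv[215:270,355:445,2]>60)
c=max(cv2.findContours(m,0,2)[0],key=cv2.contourArea);q=cv2.approxPolyDP(c,4,True)[:,0];print([(tuple(p),onz("scene",*p,.018).round(4)) for p in q])
E
```

```text
bar scene [ 0.5743 -0.1936  0.236 ] [ 0.5486 -0.3424  0.236 ] mid [ 0.5614 -0.268   0.236 ] len 0.1511 yaw -0.1708
board top front scene [ 0.5516 -0.131   0.185 ] [ 0.5063 -0.388   0.185 ] mid [ 0.529  -0.2595  0.185 ] len 0.2609 yaw -0.1747
board top rear scene [ 0.5324 -0.1309  0.185 ] [ 0.4859 -0.3863  0.185 ] mid [ 0.5092 -0.2586  0.185 ] len 0.2595 yaw -0.18
board top front top [ 0.5496 -0.1317  0.185 ] [ 0.5055 -0.391   0.185 ] mid [ 0.5275 -0.2613  0.185 ] len 0.263 yaw -0.1682
foot rear [ 0.4215 -0.1084  0.01  ] [ 0.3755 -0.3668  0.01  ] mid [ 0.3985 -0.2376  0.01  ] len 0.2625 yaw -0.1761
foot front [ 0.5733 -0.1357  0.01  ] [ 0.5278 -0.3936  0.01  ] mid [ 0.5505 -0.2646  0.01  ] len 0.2619 yaw -0.1747
rack front bottom-ish shelf top [ 0.6106 -0.1972  0.115 ] [ 0.583  -0.3489  0.115 ] mid [ 0.5968 -0.2731  0.115 ] len 0.1542 yaw -0.1798
bar right end [ 0.54982499 -0.34289718  0.236     ] foot fr scene [ 0.57692789 -0.13733253  0.01      ] [ 0.5277577  -0.39154348  0.01      ]
tray [0.49047461 0.24692    0.018     ]
[((np.int32(368), np.int32(221)), array([0.4141, 0.1534, 0.018 ])), ((np.int32(363), np.int32(253)), array([0.5451, 0.1316, 0.018 ])), ((np.int32(436), np.int32(264)), array([0.5814, 0.332 , 0.018 ])), ((np.int32(439), np.int32(231)), array([0.4513, 0.3609, 0.018 ]))]
```

Call:
arm_command(
  deltas=[
    [[0,0,0.03,0,0,0],[0,0,0.02,0,0,0],[0.02,0.014,0,0,0,0.06],[0.02,0.014,0,0,0,0.06],[0.02,0.014,0,0,0,0.06],[0.02,0.014,0,0,0,0.06],[0.02,0.014,0,0,0,0.06],[0.02,0.014,0,0,0,0.06],[0.02,0.014,0,0,0,0.06],[0.02,0.014,0,0,0,0.06],[0.02,0.014,0,0,0,0.06],[0.02,0.014,0,0,0,0.06]],
  ],
  gripper=0,
)

```text
time_s: 1.1
position: [0.4396, -0.3547, 0.4544]
ee_rot: [-0.0, 0.865, 0.502, -0.0]
ft_force: [-0.8, -0.4, 0.7]
opening: 0.0882
```

Call:
arm_command(
  deltas=[
    [[0.02,0.014,0,0,0,0.06],[0.02,0.014,0,0,0,0.06],[0.02,0.015,0,0,0,0.06],[0.02,0.015,0,0,0,0.06],[0.02,0.014,0,0,0,0.06],[0.013,0.01,0,0,0,0.047],[0.01,0.006,0,0,0,0],[0,0,0,0,0,0],[0,0,0,0,0,0]],
  ],
)

```text
time_s: 1.85
position: [0.5616, -0.2677, 0.4543]
ee_rot: [-0.0, 0.767, 0.642, -0.0]
ft_force: [0.6, -0.6, 0.4]
opening: 0.0879
```

```bash
python3 - <<'E'
from h import *
from scipy.spatial.transform import Rotation as R
o=status.get_obs();q=o["ee_rot"];M=R.from_quat([q[1],q[2],q[3],q[0]]).as_matrix()
print(o["time_s"],o["position"],M.round(4),np.arctan2(M[1,1],M[0,1]),o["ft_force"],o["joint_positions"])
E
```

```text
1.85 [ 0.56163968 -0.2676927   0.4543383 ] [[ 1.751e-01  9.846e-01 -7.000e-04]
 [ 9.846e-01 -1.751e-01  2.000e-04]
 [ 1.000e-04 -8.000e-04 -1.000e+00]] -0.17598284555494323 [ 0.55338172 -0.58191655  0.3740004 ] [-6.34732291e-01  4.87291782e-01  9.80187342e-01 -2.79236651e-04
  1.67482673e+00 -4.58778318e-01]
```

Call:
arm_command(
  deltas=[
    [[0,0,-0.015,0,0,0],[0,0,-0.015,0,0,0],[0,0,-0.015,0,0,0],[0,0,-0.015,0,0,0],[0,0,-0.01,0,0,0],[0,0,-0.007,0,0,0],[0,0,0,0,0,0],[0,0,0,0,0,0]],
  ],
)

```text
time_s: 2.52
position: [0.5614, -0.2679, 0.3782]
ee_rot: [0.0, 0.766, 0.642, 0.0]
ft_force: [-0.2, 0.6, 0.1]
opening: 0.0881
```

```bash
python3 - <<'E'
from h import *
a=cv2.resize(snap("scene","s1")[130:280,150:300],(600,600),interpolation=cv2.INTER_CUBIC); cv2.imwrite("pics/s1c.png",a[:,:,::-1]);print(status.get_obs()["position"],status.get_obs()["ft_force"])
E
```

```text
[ 0.56153375 -0.26779093  0.37855366] [ 0.21112988 -0.18752447 -0.36378496]
```

View pics/s1c.png

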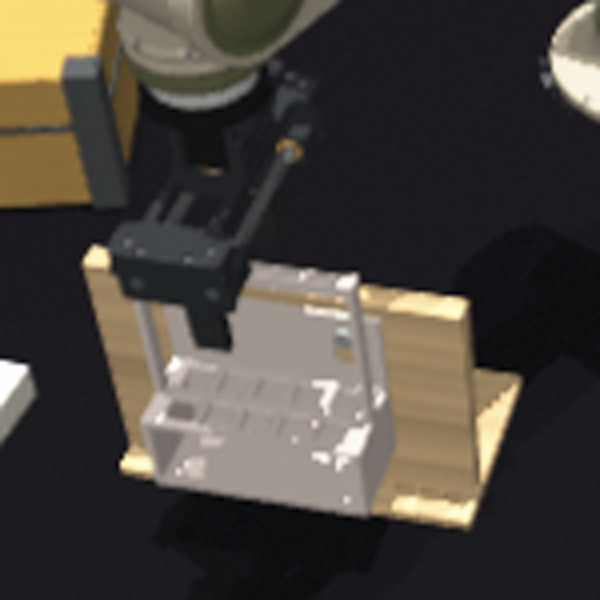

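The fingers straddle the bar. Next I'll close gently and then firm up the grip.

Call:
arm_command(
  deltas=[
    [[0,0,-0.001,0,0,0],[0,0,0,0,0,0],[0,0,0,0,0,0],[0,0,0,0,0,0],[0,0,0,0,0,0],[0,0,0,0,0,0],[0,0,0,0,0,0],[0,0,0,0,0,0],[0,0,0,0,0,0],[0,0,0,0,0,0],[0,0,0,0,0,0],[0,0,0,0,0,0]],
  ],
  gripper=1,
  force=10,
)

```text
time_s: 3.57
position: [0.5616, -0.2676, 0.3767]
ee_rot: [-0.0, 0.766, 0.643, -0.0]
ft_force: [0.0, 0.9, 0.6]
opening: 0.0117
```

Call:
arm_command(
  deltas=[
    [[0,0,0,0,0,0],[0,0,0,0,0,0],[0,0,0,0,0,0],[0,0,0,0,0,0],[0,0,0,0,0,0],[0,0,0,0,0,0]],
  ],
  force=45,
)

```text
time_s: 4.07
position: [0.5617, -0.2675, 0.3767]
ee_rot: [-0.0, 0.766, 0.643, 0.0]
ft_force: [0.4, 0.3, 0.2]
opening: 0.0111
```

Call:
arm_command(
  deltas=[
    [[0,0,0.002,0,0,0],[0,0,0.002,0,0,0],[0,0,0.002,0,0,0],[0,0,0.002,0,0,0],[0,0,0.002,0,0,0],[0,0,0,0,0,0],[0,0,0,0,0,0]],
  ],
)

```text
time_s: 4.65
position: [0.5616, -0.2675, 0.3868]
ee_rot: [0.0, 0.766, 0.643, 0.0]
ft_force: [0.4, -0.5, -2.8]
opening: 0.0113
```

Call:
arm_command(
  deltas=[
    [[0,0,0.002,0,0,0],[0,0,0.002,0,0,0],[0,0,0.002,0,0,0],[0,0,0.002,0,0,0],[0,0,0,0,0,0],[0,0,0,0,0,0],[0,0,0,0,0,0]],
  ],
)

```text
time_s: 5.23
position: [0.5616, -0.2675, 0.3947]
ee_rot: [-0.0, 0.766, 0.643, -0.0]
ft_force: [0.4, 0.3, -2.4]
opening: 0.0113
```

```bash
python3 - <<'E'
from h import *
a=cv2.resize(snap("scene","s2")[170:270,160:290],(780,600),interpolation=cv2.INTER_CUBIC); cv2.imwrite("pics/s2c.png",a[:,:,::-1]);o=status.get_obs();print(o["position"],o["ft_force"],o["torque"])
E
```

```text
[ 0.56162388 -0.26751876  0.39463857] [ 0.13464628 -0.32685497 -2.93392512] [ 0.00163256 -0.06808545  0.02562861]
```

View pics/s2c.png

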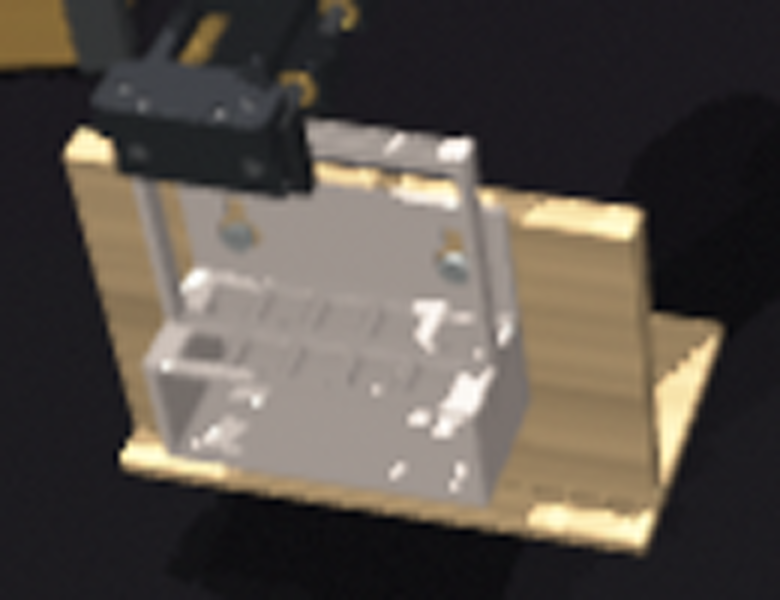

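The stud heads, at (238,235) and (452,265), now stand in the wide ends with the slots above them. The load is about 2.9 N, which is the rack's weight alone. Drawing it forwards.

Call:
arm_command(
  deltas=[
    [[0.002,-0.00035,0,0,0,0],[0.002,-0.00035,0,0,0,0],[0.002,-0.00035,0,0,0,0],[0,0,0,0,0,0]],
  ],
)

```text
time_s: 5.62
position: [0.568, -0.2686, 0.3946]
ee_rot: [0.0, 0.766, 0.643, 0.0]
ft_force: [0.1, 0.4, -2.9]
opening: 0.0111
```

Call:
arm_command(
  deltas=[
    [[0.002,-0.00035,0,0,0,0],[0.002,-0.00035,0,0,0,0],[0.002,-0.00035,0,0,0,0],[0.002,-0.00035,0,0,0,0],[0.002,-0.00035,0,0,0,0],[0.002,-0.00035,0,0,0,0],[0.002,-0.00035,0,0,0,0],[0,0,0,0,0,0]],
  ],
)

```text
time_s: 6.28
position: [0.5819, -0.2711, 0.3946]
ee_rot: [0.0, 0.766, 0.643, 0.0]
ft_force: [0.5, -0.1, -2.3]
opening: 0.0111
```

Call:
arm_command(
  deltas=[
    [[0.01,-0.002,0,0,0,0],[0.01,-0.002,0,0,0,0],[0.005,-0.001,0.005,0,0,0],[0,0,0.01,0,0,0],[0,0,0.015,0,0,0],[0,0,0.015,0,0,0],[0,0,0.015,0,0,0],[0,0,0.015,0,0,0],[0,0,0.015,0,0,0],[0,0,0.01,0,0,0],[0,0,0,0,0,0],[0,0,0,0,0,0]],
  ],
)

```text
time_s: 7.28
position: [0.6063, -0.2759, 0.4953]
ee_rot: [0.001, 0.766, 0.643, 0.0]
ft_force: [0.5, 0.6, -3.2]
opening: 0.0109
```

Call:
arm_command(
  deltas=[
    [[0,0.008,0,0,0,0],[0,0.016,0,0,0,0],[0,0.02,0,0,0,0],[0,0.02,0,0,0,0],[0,0.02,0,0,0,0],[0,0.02,0,0,0,0],[0,0.02,0,0,0,0],[0,0.02,0,0,0,0],[0,0.02,0,0,0,0],[0,0.02,0,0,0,0],[0,0.02,0,0,0,0],[0,0.02,0,0,0,0]],
  ],
)

```text
time_s: 8.28
position: [0.606, -0.0496, 0.4943]
ee_rot: [-0.001, 0.766, 0.643, -0.0]
ft_force: [-0.0, 1.2, -3.2]
opening: 0.0109
```

Call:
arm_command(
  deltas=[
    [[0,0.02,0,0,0,0],[0,0.02,0,0,0,0],[0,0.02,0,0,0,0],[-0.006,0.02,0,0,0,0],[-0.012,0.02,0,0,0,0],[-0.015,0.02,0,0,0,0],[-0.015,0.02,0,0,0,0],[-0.015,0.02,0,0,0,0],[-0.015,0.02,0,0,0,0],[-0.015,0.02,0,0,0,0],[-0.01,0.015,0,0,0,0],[0,0.01,0,0,0,0]],
  ],
)

```text
time_s: 9.28
position: [0.5009, 0.1753, 0.495]
ee_rot: [-0.0, 0.765, 0.644, -0.0]
ft_force: [-0.2, 0.7, -3.8]
opening: 0.0108
```

Call:
arm_command(
  deltas=[
    [[-0.01,0.02,0,0,0,0],[-0.005,0.02,0,0,0,0],[0,0.02,0,0,0,0],[0,0.01,0,0,0,0],[0,0,0,0,0,0],[0,0,0,0,0,0],[0,0,0,0,0,0]],
  ],
)

```text
time_s: 9.87
position: [0.4889, 0.2423, 0.4945]
ee_rot: [0.0, 0.766, 0.642, -0.0]
ft_force: [-0.2, -0.4, -3.5]
opening: 0.011
```

Call:
arm_command(
  deltas=[
    [[0.002,0.004,-0.006,0,0,0],[0,0,-0.012,0,0,0],[0,0,-0.016,0,0,0],[0,0,-0.016,0,0,0],[0,0,-0.016,0,0,0],[0,0,-0.016,0,0,0],[0,0,-0.016,0,0,0],[0,0,-0.016,0,0,0],[0,0,-0.014,0,0,0],[0,0,-0.01,0,0,0],[0,0,0,0,0,0],[0,0,0,0,0,0]],
  ],
)

```text
time_s: 10.87
position: [0.4909, 0.2466, 0.3565]
ee_rot: [-0.0, 0.766, 0.642, -0.0]
ft_force: [1.1, 0.3, -1.3]
opening: 0.011
```

```bash
python3 - <<'E'
from h import *
a=cv2.resize(snap("scene","s3")[160:280,340:470],(650,600),interpolation=cv2.INTER_CUBIC)
b=cv2.resize(snap("top","t3")[240:340,180:300],(720,600),interpolation=cv2.INTER_CUBIC)
cv2.imwrite("pics/s3c.png",a[:,:,::-1]);cv2.imwrite("pics/t3c.png",b[:,:,::-1])
o=status.get_obs();print(o["position"],o["ft_force"])
c,s=np.cos(-.177),np.sin(-.177)
P=o["position"]
for x in(.034,):
  for y in(-.075,.075):
    print("expected rack front bottom px", (proj("scene",[P[0]+c*x-s*y,P[1]+s*x+c*y,P[2]-.3217])-[340,160])*5)
E
```

```text
[0.4908812  0.24677048 0.35743976] [ 0.16258295  0.05800235 -2.52092473]
expected rack front bottom px [176.51958951 401.10171995]
expected rack front bottom px [442.84058343 439.74511091]
```

View pics/s3c.png

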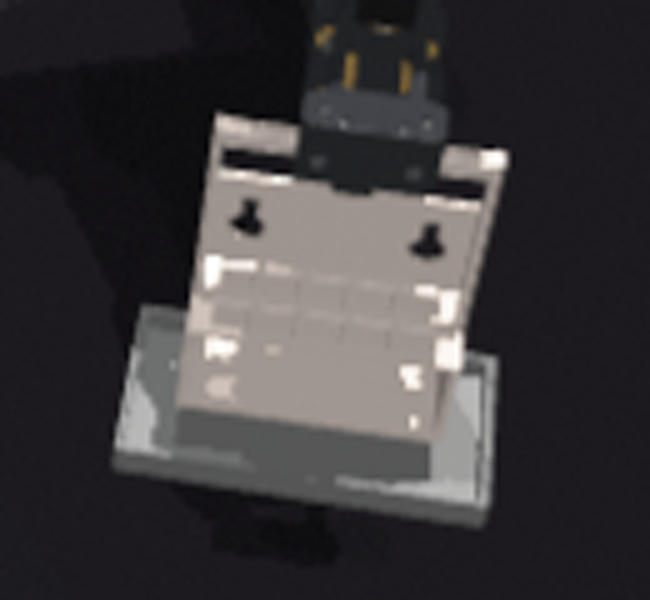

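View pics/t3c.png

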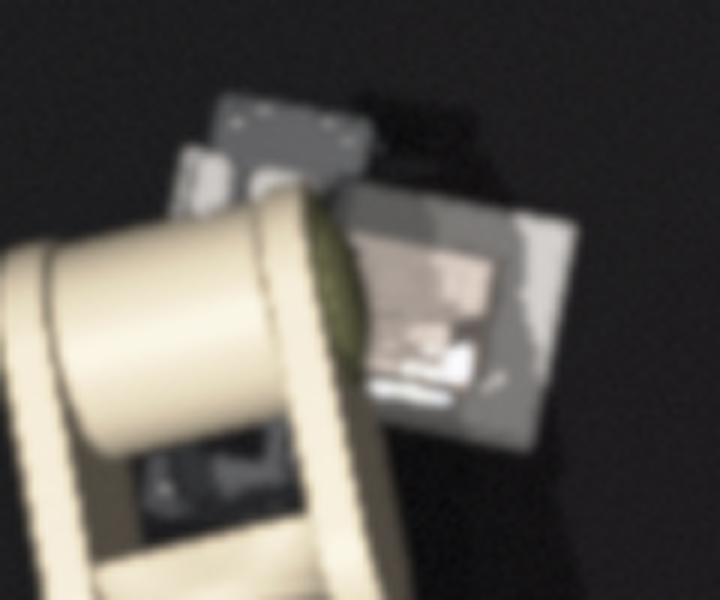

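The scene view shows the rack upright over the tray, its front lower edge running from (178,407) to (430,440), as projected, with margin all round. Lowering it.

Call:
arm_command(
  deltas=[
    [[0.001,0,-0.005,0,0,0],[0.001,0,-0.005,0,0,0],[0,0,-0.005,0,0,0],[0,0,-0.005,0,0,0],[0,0,-0.004,0,0,0],[0,0,-0.002,0,0,0],[0,0,-0.001,0,0,0],[0,0,0,0,0,0],[0,0,0,0,0,0],[0,0,0,0,0,0]],
  ],
)

```text
time_s: 11.8
position: [0.4927, 0.247, 0.33]
ee_rot: [0.0, 0.766, 0.643, 0.0]
ft_force: [0.3, 0.9, -2.6]
opening: 0.0111
```

Call:
arm_command(
  deltas=[
    [[0,0,-0.001,0,0,0],[0,0,-0.001,0,0,0],[0,0,-0.001,0,0,0],[0,0,0,0,0,0],[0,0,0,0,0,0],[0,0,0,0,0,0]],
  ],
)

```text
time_s: 12.3
position: [0.4927, 0.247, 0.3268]
ee_rot: [0.0, 0.766, 0.643, 0.0]
ft_force: [0.3, 0.0, -3.2]
opening: 0.0114
```

Call:
arm_command(
  deltas=[
    [[0,0,-0.0005,0,0,0],[0,0,-0.0005,0,0,0],[0,0,0,0,0,0],[0,0,0,0,0,0],[0,0,0,0,0,0]],
  ],
)

```text
time_s: 12.72
position: [0.4926, 0.247, 0.3262]
ee_rot: [0.0, 0.766, 0.643, 0.0]
ft_force: [-1.1, 0.3, 3.3]
opening: 0.0113
```

Call:
arm_command(
  deltas=[
    [[0,0,-0.0005,0,0,0],[0,0,0,0,0,0],[0,0,0,0,0,0],[0,0,0,0,0,0]],
  ],
)

```text
time_s: 13.05
position: [0.4927, 0.247, 0.3262]
ee_rot: [0.0, 0.766, 0.643, 0.001]
ft_force: [-2.7, -0.8, 8.0]
opening: 0.0112
```

Contact came at the height worked out for the tray floor. Releasing.

Call:
arm_command(
  deltas=[
    [[0,0,0.0005,0,0,0],[0,0,0,0,0,0],[0,0,0,0,0,0]],
  ],
  force=5,
)

```text
time_s: 13.3
position: [0.4926, 0.247, 0.326]
ee_rot: [0.0, 0.766, 0.643, 0.0]
ft_force: [-1.3, 0.7, 6.0]
opening: 0.0123
```

Call:
arm_command(
  deltas=[
    [[0,0,0,0,0,0],[0,0,0,0,0,0],[0,0,0,0,0,0],[0,0,0,0,0,0],[0,0,0,0,0,0],[0,0,0,0,0,0],[0,0,0,0,0,0],[0,0,0,0,0,0],[0,0,0,0,0,0],[0,0,0,0,0,0]],
  ],
  gripper=0,
)

```text
time_s: 14.13
position: [0.4926, 0.247, 0.3258]
ee_rot: [0.0, 0.766, 0.643, 0.0]
ft_force: [0.2, 0.6, 0.0]
opening: 0.0766
```

Call:
arm_command(
  deltas=[
    [[0,0,0.005,0,0,0],[0,0,0.01,0,0,0],[0,0,0.015,0,0,0],[0,0,0.015,0,0,0],[0,0,0.015,0,0,0],[0,0,0.015,0,0,0],[0,0,0.015,0,0,0],[0,0,0.015,0,0,0],[0,0,0.01,0,0,0],[0,0,0,0,0,0],[0,0,0,0,0,0]],
  ],
)

```text
time_s: 15.05
position: [0.4924, 0.2469, 0.4414]
ee_rot: [0.0, 0.766, 0.643, 0.001]
ft_force: [0.0, -0.3, -0.7]
opening: 0.0881
```

```bash
python3 - <<'E'
from h import *
A=snap("scene","s4"); cv2.imwrite("pics/s4c.png",cv2.resize(A[150:290,290:470],(720,560),interpolation=cv2.INTER_CUBIC)[:,:,::-1])
c,s=np.cos(-.177),np.sin(-.177)
for y in(-.075,.075):
  for n,x,z in(("front bottom",.034,.004),("bar top",0,.185)):
    print(n,(proj("scene",[.4927+c*x-s*y,.247+s*x+c*y,z])-[290,150])*4)
o=status.get_obs();print(o["time_s"],o["position"],o["ft_force"],o["opening"])
E
```

```text
front bottom [337.47672518 393.17645504]
bar top [368.75426026 172.1431701 ]
front bottom [547.23993961 424.06251118]
bar top [596.07745081 202.27627814]
15.1 [0.49245516 0.246939   0.44065336] [ 0.47408747  0.33989316 -1.03413506] 0.0880354700231462
```

View pics/s4c.png

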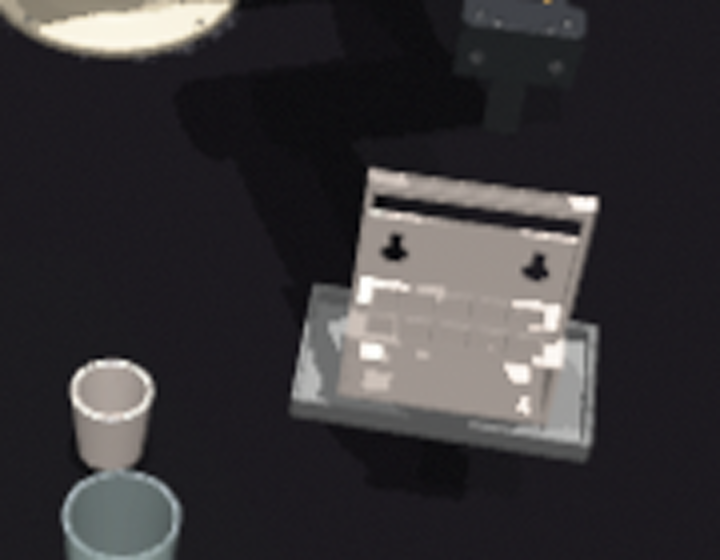

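The rack stands upright in the tray. Its bar top runs from about (368,172) to (597,203), which matches the projection to within about 1 px, and its base at (340,393)–(545,424) is clear of the walls. The gripper is well away, and the cup and beaker stand untouched.

```bash
python3 -c "
from h import *
print(r.finish_job())"
```

```text
the job is handed in; nothing more can be done
None
```

I raised the rack 18 mm off its studs and drew it forward about 20 mm before lifting it clear. The only load I read at the wrist was its own weight, about 3 N. I then carried it over the cup, lowered it into the tray until it touched the floor at the expected height, and let go. The job was handed in at about 15 s of the 48 s allowed.

**Last checks:**
- **Position:** the final picture shows the rack upright in the tray and clear of its walls. The bar and base lie within about 1 px of where an upright rack should project.
- **Contact:** pressing it down gave up to 8 N at the wrist. After release the force was about zero, and the gripper is open and well above the handle.
- **Bystanders:** the cup and beaker stand upright and look unmoved in the final crop. I didn't look at the bottle and cards again, but no move went near them.
- **Disagreement:** the two cameras put the tray's middle about 7 mm apart across its width. I aimed close to the top camera's figure, and the gap was within the roughly 22 mm of room on each side.

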